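# Hang the glaze sample board on its screw

## Robot

A 7-joint arm with a two-finger parallel gripper is mounted at the origin on the work surface. World frame = base frame: x ahead of the robot, y to its left, z up, the work surface at z = 0. Lengths are in m, angles in rad, forces in N, time in s.
With the tool pointing down it reaches from about 0.4 to 0.85 m from the base axis. Payload 4.5 kg.
Tool frame: the origin (TCP) lies between the finger pads; the fingertips stand 11 mm ahead of it and the grasp point (between the pads) lies 8 mm behind it (r.tip_reach is the distance from the TCP to the fingertips, in m); x points along the fingers, y is the direction in which the jaws open and shut, and the axes are right-handed (so a half turn about x gives the same grasp; the last joint's range is limited). The gripper opens to 88 mm and grips with 3 to 60 N. Pads are 18 mm wide; open, the fingers measure 123 mm over their backs; the gripper's body (75 mm by 187 mm) begins 45 mm behind the grasp point.
Start: joints at [-1.182, 0.689, -0.195, 1.565, 0.157, 0.902, -0.215], TCP at [0.217, 0.586, 0.25] pointing down, gripper open.
Joint ranges: [-3.01, 3.01], [-0.46, 2.08], [-1.47, 1.51], [0.13, 2.56], [-1, 4.14], [0.04, 2.09], [-2.66, 2.66]. Speed limits (rad/s): [2.57, 2.57, 3.14, 3.14, 3.14, 3.14, 3.14].

## Interface

Orientations are given as a unit quaternion [x, y, z, w].
In Python, from plant import r gives the robot as it stands.
- The arm moves only by the tool drive_tool, never from a script. Its argument "deltas" is a list of rows, each a list of 3 entries, a list of its own where there are three numbers: the turn, a rotation vector about the tool's x, y, z in degrees, then the shift along the tool's x, y, z in cm, then the finger opening in cm, from 0 to 8.81. A call has 1 to 12 rows; each row shifts and turns the commanded pose from where the row before left it, along the tool's axes as they then stand; what a row does not reach is not made up. A row lasts 1/12 s, in which the tool goes at most 41.7 mm and 7.16 degrees, less where a joint would pass 70% of its speed; a pose out of reach is approached as far as the arm can. A call is refused whole if a number of a shift passes 4.17 or a number of a turn 7.16, either way. A call with a gripper value outside its range is refused whole. The fingers move at their own pace and stop on an object; "force" is the grip in N (left out, the last holds). Time passes only in rows, so rows that do not move let the fingers close. It gives the time, the measured TCP pose, the force and the opening at its end, in the units of the state.
- r.get_state(): the state, without advancing time (a new reading comes with each control period).
- r.snapshot(name): name is "side" or "top"; returns a dict with "color" (400x640x3 uint8, red, green, blue), "fov_y" (degrees; the focal length in pixels is half the picture's height over the tangent of half this angle, whatever the lens; pixels are square), "cx", "cy" (the principal point, pixels), "extrinsics" (4x4, takes a point from world to camera coordinates). Camera axes: x right, y up, looking along -z (the intrinsics and any distortion apply to the point x, -y, -z); pixel columns grow to the right and rows downward; lengths in m; the calibration is good to about 2 mm. A picture is of the moment at which its call begins. There is no depth.
- r.finish_job(): hands the job in, once; it reports no verdict.
The state is a dict: "clock": time; "q": joint angles; "qd": joint speeds; "joint_torque": joint torques, N m; "tool_pos": TCP position; "eef_rot": TCP orientation; "contact_force": force on the tool from outside, world axes, zero at the start; "moment": the same for the moment, N m; "opening": opening from 0.0 (shut) to 1.0 (fully open).
Only numpy, scipy, OpenCV 4.12 (cv2) and the standard library are available. Lean on these libraries where they do the work, as an engineer would, in place of code of your own. Each camera call takes 0.05 s, during which the arm holds its last target. There are 200 camera calls.

## Task

Lift the wooden glaze sample board out of its slotted stand by the handle and hang it on the screw of the upright panel, coloured tiles facing outwards: pass its keyhole over the screw head, then slide it down until the screw sits at the top end of the narrow slot, and let go so that it hangs straight. The screw was put in by eye, so feel for it: keep every touch against panel and screw gentle, do not let the board drop, and leave the jar, bowl and brush where they are.

Things in the scene. Friction and masses are not known exactly. Their poses are not given: they have to be found in the camera images.
- board_grip (a point): Centre of the sample board's dark wooden handle (36 wide, 12 thick, rising 66 above the slab's middle); 195 above the board's lower edge, 21 below the handle's top. Pinch it here from above, across the 12 mm thickness. Axes: x straight out of the face with the tiles, y along the width, z up.
- board_hole (a point): Centre of the keyhole's wide opening, mid-thickness, 96 mm straight below board_grip: a through hole, octagonal, 20 mm across flats. A slot 9.5 mm wide runs straight up from it, its closed top end 29 mm above this point. Axes as board_grip.
- board_seat (a point): Point in the slot 26 mm above board_hole, 70 mm below board_grip: where the centre of the screw's shank lies when the board hangs fully home. Axes as board_grip.
- board_tiles (a point): Middle of the outer surface of the tiles, 8 mm in front of the slab's mid-thickness, 136.5 mm below board_grip. Axes as board_grip.
- sampleboard: The loose upright sample board, about 0.35 kg: light wooden slab 120 wide, 150 high, 8 thick, with a keyhole through it, handle on top, eight coloured tiles (4 thick) on one face, 35 to 82 above the lower edge. Origin at the middle of the lower edge, mid-thickness. Axes as board_grip.
- panel: Fixed white panel 200 wide, 18 thick, top 190 above the table, foot 14 high reaching 50 in front and 100 behind. Origin on the table, in the plane of the front face, mid-width; x straight out of that face (away from the robot), z up. A brass-headed screw stands out of the face: shank 6 diameter, 14 long from face to head; head 16 diameter, 5 thick, ending 19 from the face.
- screw_spot (a point): Pencil mark on the panel's face, 160 above the table, mid-width, where the screw was meant to go. The real screw stands up to 8 mm off this point sideways and up to 7 mm off in height, differently each time; it is not measured and must be found by feel or by sight. Axes as the panel.
- stand: Fixed dark wooden stand, foot 110 x 170 x 12 high, with two ridges 150 long that rise to 42 above the table and leave a slot 13 wide in which the sample board stands, its lower edge 12 above the table. Origin on the table under the middle of the slot; y along the slot.
- jar: Loose amber glaze jar with a white cap, 48 diameter, 65 high, beside the panel; origin at the middle of its underside. Not to be disturbed.
- bowl: Loose small terracotta bowl, 84 diameter, 38 high, in front of the stand; origin at the middle of its underside. Not to be disturbed.
- brush: Loose brush 170 long, lying on the table in front of the panel; origin under its middle. Not to be disturbed.

How it is judged:
By the outcome, as a careful person would: the job done as asked, in the order asked, and still so for the second after the job is handed in, with the robot touching nothing.
It also fails if it takes over 67 s, if anything falls off the work surface, if the arm or the gripper's body presses on something with over 40 N, if the wrist force passes 120 N, or if a joint passes its speed limit or range.

## Working session

There is one attempt and no reset: what is moved stays moved. The work goes in short steps, Python scripts to look and compute and a tool call to move; the robot and the scene stay as the last step left them, time stands still between calls to the robot, and variables do not carry over. Pictures are saved under pics/ and viewed, about 8 in all and at most 12, crops included, and the job is handed in when it is done.

Besides the shell and the picture viewer there is one more tool, called after "Emit:" by a JSON object that holds its "fn" and its "kwargs", one argument or row to a line. drive_tool: Moves the arm, as the interface text tells. Its arguments: {"type":"object","properties":{"deltas":{"type":"array","items":{"type":"array"}},"force":{"type":"number"}},"required":["deltas"]}

```bash
mkdir -p pics; ls
python3 - <<'E'
from plant import r
import cv2,numpy as np
s=r.get_state(); print(s)
for n in("side","top"):
    d=r.snapshot(n); cv2.imwrite(f"pics/{n}0.png",d["color"][:,:,::-1]); print(n,{k:(v if k!='extrinsics' else np.round(v,4).tolist()) for k,v in d.items() if k!="color"})
E
```

```text
pics
{'clock': 0.0, 'q': array([-1.18220665,  0.68995948, -0.19451159,  1.56632081,  0.15730048,
        0.90248529, -0.21508016]), 'qd': array([-0.00017921,  0.00056862,  0.00098201,  0.00158802, -0.00140066,
       -0.00158981,  0.00081652]), 'joint_torque': array([-2.01958901e-04, -5.27551138e+01, -1.26660157e+00, -1.53425163e+01,
       -5.25335013e-02,  6.44850676e-03,  1.49773327e-04]), 'tool_pos': array([0.21695926, 0.5854994 , 0.24893142]), 'eef_rot': array([ 0.12411888,  0.69608117, -0.125372  ,  0.69595069]), 'contact_force': array([ 0.0580661 ,  0.02250141, -0.3143986 ]), 'moment': array([ 0.00634338, -0.0043784 , -0.04029037]), 'opening': 0.9984980254686464}
side {'fov_y': 56.19752624630361, 'cx': 324.4354564584992, 'cy': 198.30781682027168, 'extrinsics': [[-0.9923, -0.1224, -0.0206, 0.5887], [0.0472, -0.5254, 0.8496, -0.2088], [-0.1148, 0.842, 0.5271, -0.7015], [0.0, 0.0, 0.0, 1.0]]}
top {'fov_y': 44.72300773507862, 'cx': 312.0813372596829, 'cy': 197.53787290392668, 'extrinsics': [[0.0139, -0.9995, -0.0299, -0.052], [0.9959, 0.0112, 0.0901, -0.5871], [-0.0897, -0.0311, 0.9955, -1.2986], [0.0, 0.0, 0.0, 1.0]]}
```

View pics/side0.png

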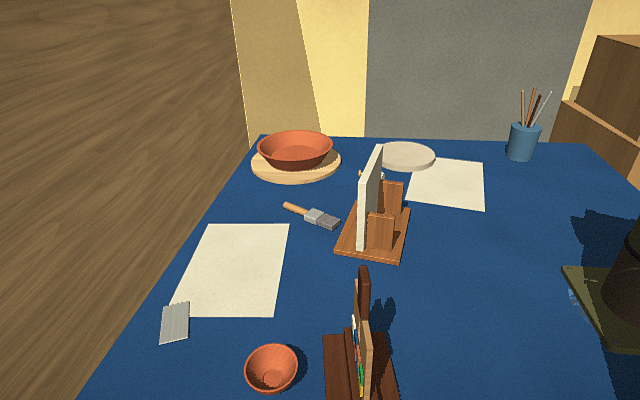

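View pics/top0.png

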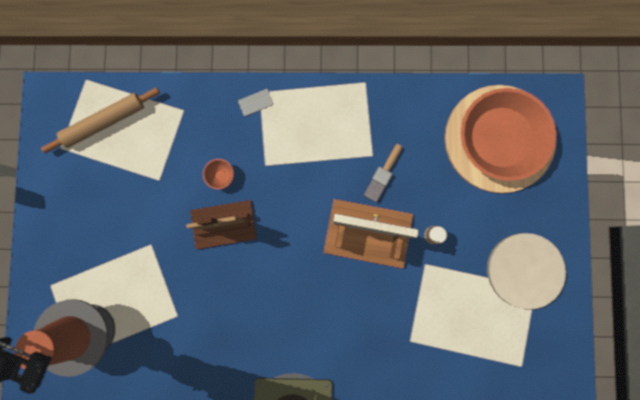

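The side view shows the board at about (363,320), the panel at (370,195) and the screw near (361,174). The top view shows the board at (220,222), the panel top at (375,225) and the screw near (375,217). Next I'll zoom in.

```bash
cat > h.py <<'E'
import numpy as np, cv2
from plant import r
def cam(d):
    f=200/np.tan(np.radians(d["fov_y"]/2)); return f,d["cx"],d["cy"],np.array(d["extrinsics"])
def proj(d,P):
    f,cx,cy,E=cam(d); c=np.atleast_2d(P)@E[:3,:3].T+E[:3,3]
    return np.c_[cx-f*c[:,0]/c[:,2], cy+f*c[:,1]/c[:,2]]
def ray(d,u,v):
    f,cx,cy,E=cam(d); R=E[:3,:3]; return -R.T@E[:3,3], R.T@np.array([(u-cx)/f,-(v-cy)/f,-1])
def atz(d,u,v,z):
    o,k=ray(d,u,v); return o+k*(z-o[2])/k[2]
def crop(d,x,y,w,h,s): return cv2.resize(d["color"][y:y+h,x:x+w,::-1].copy(),None,fx=s,fy=s,interpolation=cv2.INTER_CUBIC)
E
python3 - <<'E'
from h import *
t=r.snapshot("top"); s=r.snapshot("side")
a=np.hstack([crop(t,180,190,80,60,5),crop(t,335,190,80,60,5)])
b=np.hstack([crop(s,315,260,100,75,4),crop(s,325,140,100,75,4)])
cv2.imwrite("pics/c1.png",np.vstack([a,b]))
E
```

```text
(no output)
```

View pics/c1.png

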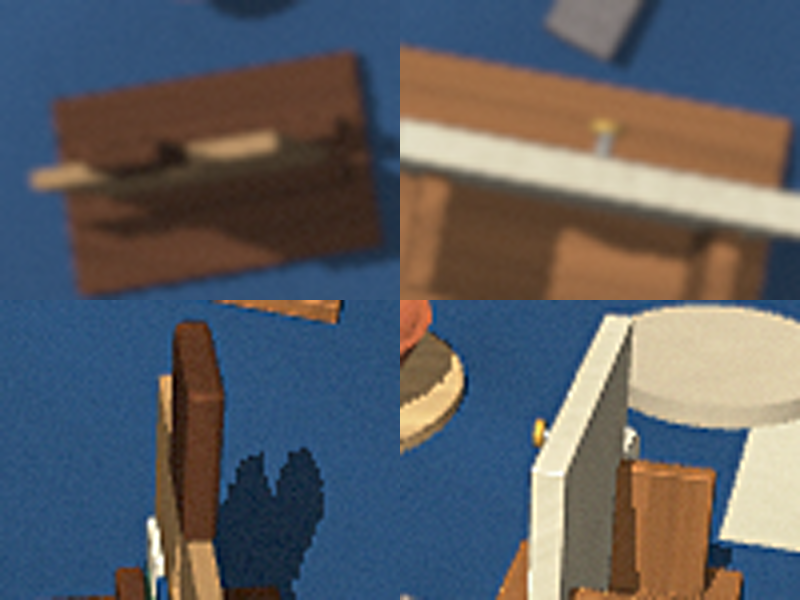

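```bash
cat > m.py <<'E'
from h import *
from scipy.optimize import least_squares
t=r.snapshot("top"); s=r.snapshot("side")
def fit(name,obs,x0):
    def res(p):
        x,y,a=p; c,n=np.cos(a),np.sin(a); o=[]
        for d,l,uv in obs:
            P=[x+c*l[0]-n*l[1],y+n*l[0]+c*l[1],l[2]]; o+=list((proj(d,P)[0]-uv))
        return np.array(o)
    f=least_squares(res,x0,loss="soft_l1"); print(name,f.x[:2].round(4),np.degrees(f.x[2]).round(2)); print(res(f.x).reshape(-1,2).round(1).tolist()); return f.x
T=lambda u,v:(180+u/5,190+v/5)
S=lambda u,v:(315+u/4,260+v/4)
S2=lambda u,v:(325+(u-400)/4,140+(v-300)/4)
T2=lambda u,v:(335+(u-400)/5,190+v/5)
S=lambda u,v:(315+u/4,260+(v-300)/4)
print("board rough",atz(t,186.2,226.2,.162),atz(t,235.6,218.2,.162))
fit("board",[(t,(0,.06,.162),T(31,181)),(t,(0,-.06,.162),T(278,141)),
 (s,(.006,.018,.228),S(181,392)),(s,(-.006,.018,.228),S(222,392)),(s,(.006,-.018,.228),S(176,324)),(s,(-.006,-.018,.228),S(208,323))],[.5,.25,0])
p=fit("panel",[(t,(0,.1,.19),(333.5,213.5)),(t,(0,-.1,.19),(418.5,229.5)),
 (s,(0,.1,.19),S2(533,473)),(s,(-.018,.1,.19),S2(563,475)),(s,(0,-.1,.19),S2(610,316)),(s,(-.018,-.1,.19),S2(633,318))],[.5,-.1,0])
# screw head centre from both views; front rim
def screw(q):
    y,z=q;c,n=np.cos(p[2]),np.sin(p[2]); l=(.0165,y)
    P=[p[0]+c*l[0]-n*y,p[1]+n*l[0]+c*y,z]
    return np.r_[proj(t,P)[0]-T2(604,126),proj(s,P)[0]-S2(540,433)]
f=least_squares(screw,[0,.16]);print("screw y,z",f.x,screw(f.x))
E
python3 m.py
```

```text
board rough [0.50149946 0.2584889  0.162     ] [0.52260452 0.13746736 0.162     ]
board [0.5135 0.1985] 8.49
[[0.3, -1.3], [-0.7, 0.1], [0.7, 1.1], [0.3, 0.8], [-1.0, -1.8], [0.2, -1.9]]
panel [ 0.5172 -0.2002] -10.35
[[0.3, 0.1], [-1.3, 0.3], [-0.7, -0.6], [0.7, 0.0], [-1.2, -0.5], [0.4, -0.2]]
screw y,z [-0.00100747  0.15706664] [-0.15516448  0.46193667  0.1994996  -0.03553319]
```

```bash
cat > g.py <<'E'
from h import *
from scipy.spatial.transform import Rotation as Ro
def target_R(yaw):  # tool x down, tool y along +/- horizontal yaw dir
    best=None
    R0=Ro.from_quat(r.get_state()["eef_rot"])
    for k in(0,180):
        a=np.radians(yaw+k); y=np.array([np.cos(a),np.sin(a),0]); x=np.array([0,0,-1.]); z=np.cross(x,y)
        R=Ro.from_matrix(np.c_[x,y,z]); d=(R0.inv()*R)
        if best is None or d.magnitude()<best[0]: best=(d.magnitude(),R,d)
    return R0,best[1],best[2]
def plan(pos,yaw):
    st=r.get_state(); R0,R,d=target_R(yaw)
    print("t",round(st["clock"],2),"pos",st["tool_pos"].round(4),"F",st["contact_force"].round(2),"M",st["moment"].round(3),"open",round(st["opening"]*8.81,2))
    print("turn deg (tool)",d.as_rotvec(degrees=True).round(2)," tool y in world",R.as_matrix()[:,1].round(3),"z",R.as_matrix()[:,2].round(3))
    dp=np.array(pos)-st["tool_pos"]
    print("shift cm after turn",(R.inv().apply(dp)*100).round(2)," before",(R0.inv().apply(dp)*100).round(2)); return st
E
python3 - <<'E'
from g import *
plan([.5135,.1985,.26],8.5); print(r.get_state()["q"])
E
```

```text
t 0.3 pos [0.2171 0.5859 0.2495] F [-0.62 -1.31 -0.11] M [ 0.002 -0.06   0.047] open 8.8
turn deg (tool) [6.117e+01 2.000e-02 3.000e-02]  tool y in world [0.989 0.148 0.   ] z [ 0.148 -0.989  0.   ]
shift cm after turn [-1.05 23.59 42.69]  before [ -1.04 -26.03  41.25]
[-1.18218629  0.68940947 -0.19452697  1.56564736  0.15728685  0.90249788
 -0.21511797]
```

Emit:
{"fn": "drive_tool", "kwargs": {
  "deltas": [
    [[6.12,0,0],[-0.3,0,0],8.8],
    [[6.12,0,0],[-0.3,0,0],8.8],
    [[6.12,0,0],[-0.3,0,0],8.8],
    [[6.12,0,0],[-0.3,0,0],8.8],
    [[6.12,0,0],[-0.3,0,0],8.8],
    [[6.12,0,0],[-0.3,0,0],8.8],
    [[6.12,0,0],[-0.3,0,0],8.8],
    [[6.12,0,0],[-0.3,0,0],8.8],
    [[6.12,0,0],[-0.3,0,0],8.8],
    [[6.12,0,0],[-0.3,0,0],8.8]
  ]
}}

```text
clock: 1.13
tool_pos: [0.2169, 0.586, 0.2798]
eef_rot: [0.463, 0.534, -0.463, 0.534]
contact_force: [-0.4, 0.2, -0.6]
opening: 1.002
```

Emit:
{"fn": "drive_tool", "kwargs": {
  "deltas": [
    [[0,0,0],[0,1.9,3.5],8.8],
    [[0,0,0],[0,1.9,3.5],8.8],
    [[0,0,0],[0,1.9,3.5],8.8],
    [[0,0,0],[0,1.9,3.5],8.8],
    [[0,0,0],[0,1.9,3.5],8.8],
    [[0,0,0],[0,1.9,3.5],8.8],
    [[0,0,0],[0,1.9,3.5],8.8],
    [[0,0,0],[0,1.9,3.5],8.8],
    [[0,0,0],[0,1.9,3.5],8.8],
    [[0,0,0],[0,1.9,3.5],8.8],
    [[0,0,0],[0,1.9,3.5],8.8],
    [[0,0,0],[0,1.9,3.5],8.8]
  ]
}}

```text
clock: 2.13
tool_pos: [0.5053, 0.2026, 0.2799]
eef_rot: [0.462, 0.536, -0.462, 0.536]
contact_force: [-0.6, -0.0, 0.9]
opening: 0.996
```

Run:
```python
from g import *
plan([.5135,.1985,.199],8.5); print(r.get_state()["q"])
```

```text
t 2.13 pos [0.5053 0.2026 0.2799] F [-0.59 -0.02  0.94] M [-0.069 -0.009 -0.007] open 8.78
turn deg (tool) [-0.01 -0.02 -0.01]  tool y in world [0.989 0.148 0.   ] z [ 0.148 -0.989  0.   ]
shift cm after turn [8.09 0.75 0.53]  before [8.09 0.74 0.53]
[-0.51305962  0.542593    0.07602955  1.78214127 -0.05408496  0.81861362
 -0.2628422 ]
```

Emit:
{"fn": "drive_tool", "kwargs": {
  "deltas": [
    [[0,0,0],[0,0.3,0.2],8.8],
    [[0,0,0],[1.5,0,0],8.8],
    [[0,0,0],[2.0,0,0],8.8],
    [[0,0,0],[2.0,0,0],8.8],
    [[0,0,0],[0,0,0],8.8],
    [[0,0,0],[0,0,0],8.8],
    [[0,0,0],[0,0,0],8.8]
  ]
}}

```text
clock: 2.72
tool_pos: [0.5082, 0.2032, 0.2256]
eef_rot: [0.462, 0.535, -0.461, 0.536]
contact_force: [0.7, -0.4, 0.1]
opening: 0.995
```

Run:
```python
from g import *
plan([.5135,.1985,.199],8.5)
t=r.snapshot("top"); s=r.snapshot("side")
cv2.imwrite("pics/c2.png",np.hstack([crop(t,180,180,80,80,5),crop(s,300,200,100,100,4)]))
```

```text
t 2.72 pos [0.5082 0.2032 0.2256] F [ 0.67 -0.41  0.06] M [0.005 0.099 0.008] open 8.76
turn deg (tool) [-0.02 -0.03 -0.07]  tool y in world [0.989 0.148 0.   ] z [ 0.148 -0.989  0.   ]
shift cm after turn [2.66 0.45 0.54]  before [2.66 0.45 0.54]
```

View pics/c2.png

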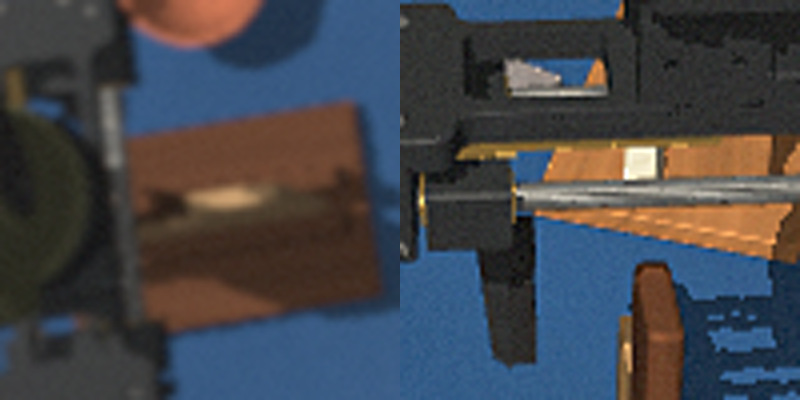

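The side crop shows the handle top at about (364,266) and the left fingertip at about (331,290), so the gripper straddles the handle. I'll check the projected fingertips against that.

Run:
```python
from g import *
s=r.snapshot("side");t=r.snapshot("top")
p=r.get_state()["tool_pos"]; y=np.array([.989,.148,0]); z=np.array([.148,-.989,0])
for k in(.044,.061,-.044,-.061):
  for w in (-.009,.009): print(k,w,proj(s,p+k*y+w*z-[0,0,.011]).round(1))
print("handle top centre",proj(s,[.5135,.1985,.228]))
```

```text
0.044 -0.009 [[333.5 290.5]]
0.044 0.009 [[332.9 280.3]]
0.061 -0.009 [[319.9 291. ]]
0.061 0.009 [[319.7 280.7]]
-0.044 -0.009 [[403.8 288.2]]
-0.044 0.009 [[400.9 278. ]]
-0.061 -0.009 [[417.3 287.7]]
-0.061 0.009 [[414.1 277.5]]
handle top centre [[364.18944788 273.62457522]]
```

Emit:
{"fn": "drive_tool", "kwargs": {
  "deltas": [
    [[0,0,0],[0,0.45,0.54],8.8],
    [[0,0,0],[1.3,0,0],8.8],
    [[0,0,0],[1.3,0,0],8.8],
    [[0,0,0],[0,0,0],6],
    [[0,0,0],[0,0,0],4],
    [[0,0,0],[0,0,0],3],
    [[0,0,0],[0,0,0],2.2],
    [[0,0,0],[0,0,0],2.2],
    [[0,0,0],[0,0,0],2.2],
    [[0,0,0],[0,0,0],2.2]
  ],
  "force": 10
}}

```text
clock: 3.75
tool_pos: [0.5132, 0.1982, 0.1991]
eef_rot: [0.462, 0.536, -0.461, 0.536]
contact_force: [0.4, -1.0, -0.5]
opening: 0.49
```

Emit:
{"fn": "drive_tool", "kwargs": {
  "deltas": [
    [[0,0,0],[0,0,0],1.8],
    [[0,0,0],[0,0,0],1.6],
    [[0,0,0],[0,0,0],1.4],
    [[0,0,0],[0,0,0],1.2],
    [[0,0,0],[0,0,0],1.0],
    [[0,0,0],[0,0,0],0.6],
    [[0,0,0],[0,0,0],0.6],
    [[0,0,0],[0,0,0],0.6]
  ],
  "force": 10
}}

```text
clock: 4.42
tool_pos: [0.5131, 0.1981, 0.1987]
eef_rot: [0.462, 0.536, -0.462, 0.536]
contact_force: [0.3, 0.3, -0.2]
opening: 0.137
```

Emit:
{"fn": "drive_tool", "kwargs": {
  "deltas": [
    [[0,0,0],[0,0,0],0.6],
    [[0,0,0],[0,0,0],0.6],
    [[0,0,0],[-0.2,0,0],0.6],
    [[0,0,0],[-0.6,0,0],0.6],
    [[0,0,0],[-1,0,0],0.6],
    [[0,0,0],[-1,0,0],0.6],
    [[0,0,0],[-1.2,0,0],0.6],
    [[0,0,0],[-1.2,0,0],0.6],
    [[0,0,0],[-1.2,0,0],0.6],
    [[0,0,0],[-1.0,0,0],0.6],
    [[0,0,0],[-0.6,0,0],0.6],
    [[0,0,0],[0,0,0],0.6]
  ],
  "force": 30
}}

```text
clock: 5.42
tool_pos: [0.5136, 0.1983, 0.2806]
eef_rot: [0.463, 0.535, -0.461, 0.536]
contact_force: [0.0, 0.4, -2.4]
opening: 0.135
```

Run:
```python
from g import *
plan([.5615,-.2092,.255],-10.35)
```

```text
t 5.42 pos [0.5136 0.1983 0.2806] F [ 0.02  0.38 -2.41] M [-0.083  0.044 -0.053] open 1.19
turn deg (tool) [18.82 -0.08 -0.16]  tool y in world [ 0.984 -0.18   0.   ] z [-0.18  -0.984  0.   ]
shift cm after turn [ 2.56 12.03 39.23]  before [ 2.52 -1.27 41.01]
```

Emit:
{"fn": "drive_tool", "kwargs": {
  "deltas": [
    [[2,0,0],[0,0.3,0],0.6],
    [[3,0,0],[0,0.8,0],0.6],
    [[3.5,0,0],[0,1.2,0],0.6],
    [[3.5,0,0],[0,1.6,0],0.6],
    [[3.5,0,0],[0,1.8,0.5],0.6],
    [[2.3,0,0],[0,1.8,1],0.6],
    [[1.0,0,0],[0,1.6,1.5],0.6],
    [[0,0,0],[0,1.2,2],0.6],
    [[0,0,0],[0,0.8,2.5],0.6],
    [[0,0,0],[0,0.5,2.5],0.6],
    [[0,0,0],[0,0.3,2.5],0.6],
    [[0,0,0],[0,0,2.5],0.6]
  ]
}}

```text
clock: 6.42
tool_pos: [0.6054, 0.04, 0.278]
eef_rot: [-0.543, -0.453, 0.543, -0.453]
contact_force: [0.6, -1.0, -2.2]
opening: 0.132
```

Emit:
{"fn": "drive_tool", "kwargs": {
  "deltas": [
    [[0,0,0],[0,0,2.5],0.6],
    [[0,0,0],[0,0,2.5],0.6],
    [[0,0,0],[0,0,2.5],0.6],
    [[0,0,0],[0,0,2.5],0.6],
    [[0,0,0],[0,0,2.5],0.6],
    [[0,0,0],[0,0,2.5],0.6],
    [[0,0,0],[0,0,2.5],0.6],
    [[0,0,0],[0,0,2],0.6],
    [[0,0,0],[0,0,1.5],0.6],
    [[0,0,0],[0,0,1.0],0.6],
    [[0,0,0],[0,0,0.5],0.6],
    [[0,0,0],[0,0,0],0.6]
  ]
}}

```text
clock: 7.42
tool_pos: [0.5648, -0.1808, 0.2784]
eef_rot: [-0.543, -0.453, 0.544, -0.452]
contact_force: [0.2, 0.4, -2.6]
opening: 0.133
```

Run:
```python
from g import *
plan([.5615,-.2092,.245],-10.35)
```

```text
t 7.42 pos [ 0.5648 -0.1808  0.2784] F [ 0.24  0.37 -2.57] M [ 0.016  0.049 -0.019] open 1.17
turn deg (tool) [-0.06  0.01  0.04]  tool y in world [ 0.984 -0.18   0.   ] z [-0.18  -0.984  0.   ]
shift cm after turn [3.34 0.19 2.85]  before [3.34 0.19 2.85]
```

Emit:
{"fn": "drive_tool", "kwargs": {
  "deltas": [
    [[0,0,0],[0.5,0.1,0.7],0.6],
    [[0,0,0],[0.8,0.1,0.9],0.6],
    [[0,0,0],[0.9,0,0.8],0.6],
    [[0,0,0],[0.7,0,0.45],0.6],
    [[0,0,0],[0.4,0,0],0.6],
    [[0,0,0],[0,0,0],0.6],
    [[0,0,0],[0,0,0],0.6],
    [[0,0,0],[0,0,0],0.6]
  ]
}}

```text
clock: 8.08
tool_pos: [0.5625, -0.2078, 0.2458]
eef_rot: [0.543, 0.453, -0.543, 0.453]
contact_force: [1.3, 0.2, -2.8]
opening: 0.131
```

Run:
```python
from g import *
plan([.5615,-.2092,.245],-10.35)
t=r.snapshot("top"); s=r.snapshot("side")
np.savez("s1.npz",t=t["color"],s=s["color"])
cv2.imwrite("pics/c3.png",np.hstack([crop(t,325,180,100,125,4),crop(s,310,120,100,125,4)]))
```

```text
t 8.08 pos [ 0.5625 -0.2078  0.2458] F [ 1.32  0.16 -2.83] M [-0.122  0.046 -0.05 ] open 1.16
turn deg (tool) [ 0.07 -0.03 -0.03]  tool y in world [ 0.984 -0.18   0.   ] z [-0.18  -0.984  0.   ]
shift cm after turn [ 0.08 -0.08  0.16]  before [ 0.08 -0.08  0.16]
```

View pics/c3.png

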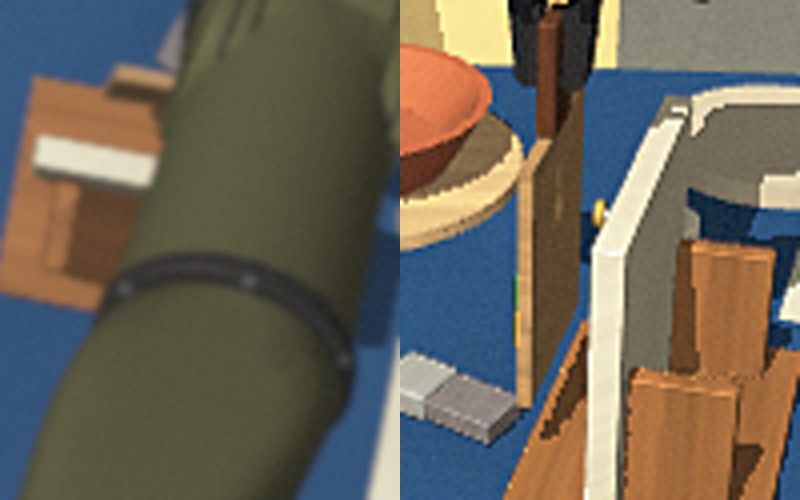

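Run:
```python
from g import *
s=r.snapshot("side")
im=crop(s,333,130,60,100,8); cv2.imwrite("pics/c4.png",cv2.resize(im[:600],None,fx=1,fy=1) if 0 else crop(s,333,132,75,75,8))
st=r.get_state(); R=Ro.from_quat(st["eef_rot"]).as_matrix(); p=st["tool_pos"]
g=p-.008*R[:,0]; X,Y,Z=R[:,1],-R[:,2],-R[:,0]
for n,l in dict(hole=(-.004,0,-.096),seat=(-.004,0,-.07),slot_top=(-.004,0,-.067),nearTopBack=(-.004,.06,-.045),nearTopFront=(.004,.06,-.045),farTopBack=(-.004,-.06,-.045),nearBotBack=(-.004,.06,-.195),nearBotFront=(.004,.06,-.195),farBotBack=(-.004,-.06,-.195),handleNearBack=(-.006,.018,-.044)).items():
    q=g+l[0]*X+l[1]*Y+l[2]*Z; u=proj(s,q)[0]; print(n,u.round(1),"crop",((u-[333,132])*8).round(0))
```

```text
hole [349.1 171.7] crop [129. 318.]
seat [349.3 161.5] crop [131. 236.]
slot_top [349.3 160.3] crop [131. 226.]
nearTopBack [342.5 163. ] crop [ 76. 248.]
nearTopFront [338.8 162.6] crop [ 46. 245.]
farTopBack [355.7 140.9] crop [182.  71.]
nearBotBack [342.1 221.7] crop [ 73. 718.]
nearBotFront [338.8 221.2] crop [ 46. 714.]
farBotBack [354.3 195.5] crop [170. 508.]
handleNearBack [348.4 154.4] crop [123. 179.]
```

View pics/c4.png

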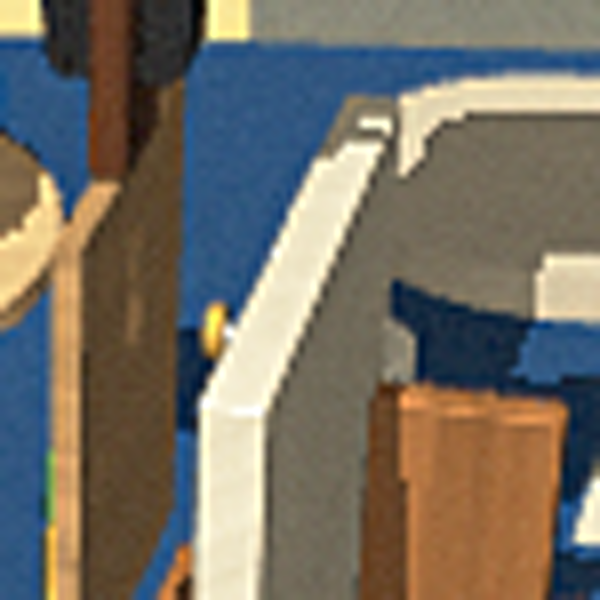

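The board sits in the grip within about 1 px of where it should be. The keyhole streak is at (349.6,170) and the screw head at (360,173). I'll align it and approach gently.

Emit:
{"fn": "drive_tool", "kwargs": {
  "deltas": [
    [[0,0,0],[0.08,-0.3,0.16],0.6],
    [[0,0,0],[0,-0.5,0],0.6],
    [[0,0,0],[0,-0.5,0],0.6],
    [[0,0,0],[0,-0.4,0],0.6],
    [[0,0,0],[0,-0.2,0],0.6],
    [[0,0,0],[0,0,0],0.6],
    [[0,0,0],[0,0,0],0.6],
    [[0,0,0],[0,0,0],0.6]
  ]
}}

```text
clock: 8.9
tool_pos: [0.5434, -0.2065, 0.245]
eef_rot: [0.543, 0.453, -0.543, 0.453]
contact_force: [0.6, -0.4, -4.0]
opening: 0.131
```

```bash
cat > w.py <<'E'
from g import *
st=r.get_state(); d=st["tool_pos"]-[.5172,-.2002,0]; a=np.radians(-10.35); c,n=np.cos(a),np.sin(a)
W=lambda v:np.array([c*v[0]+n*v[1],-n*v[0]+c*v[1],v[2]])
print("t",round(st["clock"],2),"panel-frame TCP mm",(W(d)*1e3).round(2),"F",W(st["contact_force"]).round(2),"M",W(st["moment"]).round(3),"open",round(st["opening"]*88.1,1))
print("tilt",target_R(-10.35)[2].as_rotvec(degrees=True).round(2))
E
python3 w.py
```

```text
t 8.9 panel-frame TCP mm [ 26.94  -1.48 245.  ] F [ 0.65 -0.25 -3.98] M [-0.068  0.093 -0.039] open 11.6
tilt [ 0.03 -0.01 -0.03]
```

Emit:
{"fn": "drive_tool", "kwargs": {
  "deltas": [
    [[0,0,0],[0,-0.1,-0.05],0.6],
    [[0,0,0],[0,-0.1,0],0.6],
    [[0,0,0],[0,-0.1,0],0.6],
    [[0,0,0],[0,0,0],0.6],
    [[0,0,0],[0,0,0],0.6]
  ]
}}

```text
clock: 9.32
tool_pos: [0.5402, -0.2055, 0.2449]
eef_rot: [0.543, 0.453, -0.543, 0.453]
contact_force: [0.1, 0.2, -2.5]
opening: 0.134
```

```bash
python3 w.py
```

```text
t 9.32 panel-frame TCP mm [ 23.59  -1.03 244.87] F [ 0.07  0.23 -2.51] M [-0.069  0.09  -0.007] open 11.8
tilt [ 0.02 -0.01  0.01]
```

Emit:
{"fn": "drive_tool", "kwargs": {
  "deltas": [
    [[0,0,0],[0,-0.05,0],0.6],
    [[0,0,0],[0,-0.05,0],0.6],
    [[0,0,0],[0,-0.05,0],0.6],
    [[0,0,0],[0,0,0],0.6],
    [[0,0,0],[0,0,0],0.6]
  ]
}}

```text
clock: 9.73
tool_pos: [0.5388, -0.2052, 0.2449]
eef_rot: [0.543, 0.453, -0.543, 0.453]
contact_force: [0.1, 0.3, -3.3]
opening: 0.133
```

```bash
python3 w.py
```

```text
t 9.73 panel-frame TCP mm [ 22.14  -1.04 244.89] F [ 0.02  0.28 -3.33] M [-0.055  0.059  0.05 ] open 11.7
tilt [ 0.02 -0.   -0.  ]
```

Emit:
{"fn": "drive_tool", "kwargs": {
  "deltas": [
    [[0,0,0],[0,-0.05,0],0.6],
    [[0,0,0],[0,-0.05,0],0.6],
    [[0,0,0],[0,-0.05,0],0.6],
    [[0,0,0],[0,0,0],0.6],
    [[0,0,0],[0,0,0],0.6]
  ]
}}

```text
clock: 10.15
tool_pos: [0.5373, -0.2049, 0.2449]
eef_rot: [0.543, 0.453, -0.543, 0.453]
contact_force: [0.4, 0.2, -2.2]
opening: 0.13
```

```bash
python3 w.py
```

```text
t 10.15 panel-frame TCP mm [ 20.61  -1.01 244.89] F [ 0.32  0.3  -2.23] M [-0.052  0.038  0.004] open 11.5
tilt [ 0.02 -0.01  0.  ]
```

Emit:
{"fn": "drive_tool", "kwargs": {
  "deltas": [
    [[0,0,0],[0,-0.05,0],0.6],
    [[0,0,0],[0,-0.05,0],0.6],
    [[0,0,0],[0,-0.05,0],0.6],
    [[0,0,0],[0,0,0],0.6],
    [[0,0,0],[0,0,0],0.6]
  ]
}}

```text
clock: 10.57
tool_pos: [0.5358, -0.2046, 0.2449]
eef_rot: [0.543, 0.453, -0.543, 0.453]
contact_force: [-0.1, -0.5, -2.5]
opening: 0.132
```

```bash
python3 w.py
```

```text
t 10.57 panel-frame TCP mm [ 19.11  -1.03 244.9 ] F [ 0.03 -0.53 -2.5 ] M [-0.071  0.115 -0.007] open 11.7
tilt [ 0.02 -0.   -0.  ]
```

Emit:
{"fn": "drive_tool", "kwargs": {
  "deltas": [
    [[0,0,0],[0,-0.05,0],0.6],
    [[0,0,0],[0,-0.05,0],0.6],
    [[0,0,0],[0,-0.05,0],0.6],
    [[0,0,0],[0,0,0],0.6],
    [[0,0,0],[0,0,0],0.6]
  ]
}}

```text
clock: 10.98
tool_pos: [0.5343, -0.2044, 0.2449]
eef_rot: [0.543, 0.453, -0.543, 0.453]
contact_force: [0.6, -0.2, -3.2]
opening: 0.133
```

```bash
python3 w.py
```

```text
t 10.98 panel-frame TCP mm [ 17.61  -1.04 244.9 ] F [ 0.64 -0.11 -3.23] M [-0.054  0.051 -0.011] open 11.7
tilt [ 0.02 -0.    0.  ]
```

Emit:
{"fn": "drive_tool", "kwargs": {
  "deltas": [
    [[0,0,0],[0,-0.05,0],0.6],
    [[0,0,0],[0,-0.05,0],0.6],
    [[0,0,0],[0,-0.05,0],0.6],
    [[0,0,0],[0,0,0],0.6],
    [[0,0,0],[0,0,0],0.6]
  ]
}}

```text
clock: 11.4
tool_pos: [0.5329, -0.2041, 0.2449]
eef_rot: [0.543, 0.453, -0.543, 0.453]
contact_force: [-0.1, -0.6, -2.9]
opening: 0.136
```

```bash
python3 w.py
python3 - <<'E'
from h import *
s=r.snapshot("side"); cv2.imwrite("pics/c5.png",crop(s,333,132,75,75,8))
E
```

```text
t 11.4 panel-frame TCP mm [ 16.1   -1.04 244.88] F [ 0.01 -0.62 -2.88] M [-0.087  0.105  0.001] open 11.9
tilt [ 0.02 -0.01  0.  ]
```

View pics/c5.png

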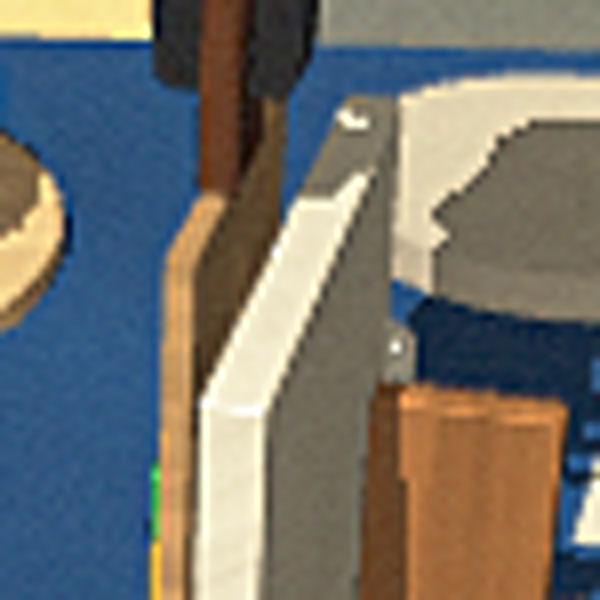

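The screw head is now hidden by the board, the force is about zero, and the gap to the panel is still open. So the head is passing through the hole and I'll continue.

Emit:
{"fn": "drive_tool", "kwargs": {
  "deltas": [
    [[0,0,0],[0,-0.05,0],0.6],
    [[0,0,0],[0,-0.05,0],0.6],
    [[0,0,0],[0,-0.05,0],0.6],
    [[0,0,0],[0,-0.05,0],0.6],
    [[0,0,0],[0,-0.05,0],0.6],
    [[0,0,0],[0,-0.05,0],0.6],
    [[0,0,0],[0,0,0],0.6],
    [[0,0,0],[0,0,0],0.6]
  ]
}}

```text
clock: 12.12
tool_pos: [0.5299, -0.2036, 0.2449]
eef_rot: [0.543, 0.453, -0.543, 0.453]
contact_force: [-0.2, -0.4, -3.7]
opening: 0.136
```

```bash
python3 w.py
```

```text
t 12.12 panel-frame TCP mm [ 13.13  -1.02 244.9 ] F [-0.12 -0.45 -3.68] M [-0.131  0.042 -0.029] open 12.0
tilt [ 0.02 -0.01 -0.  ]
```

Emit:
{"fn": "drive_tool", "kwargs": {
  "deltas": [
    [[0,0,0],[0,-0.05,0],0.6],
    [[0,0,0],[0,-0.05,0],0.6],
    [[0,0,0],[0,-0.05,0],0.6],
    [[0,0,0],[0,-0.05,0],0.6],
    [[0,0,0],[0,-0.05,0],0.6],
    [[0,0,0],[0,-0.05,0],0.6],
    [[0,0,0],[0,0,0],0.6],
    [[0,0,0],[0,0,0],0.6]
  ]
}}

```text
clock: 12.78
tool_pos: [0.527, -0.203, 0.2449]
eef_rot: [0.543, 0.453, -0.543, 0.453]
contact_force: [0.5, 0.4, -2.6]
opening: 0.132
```

```bash
python3 w.py
```

```text
t 12.78 panel-frame TCP mm [ 10.11  -1.04 244.89] F [ 0.44  0.44 -2.61] M [-0.108  0.052  0.01 ] open 11.7
tilt [ 0.02 -0.    0.  ]
```

Emit:
{"fn": "drive_tool", "kwargs": {
  "deltas": [
    [[0,0,0],[0,-0.05,0],0.6],
    [[0,0,0],[0,-0.05,0],0.6],
    [[0,0,0],[0,-0.05,0],0.6],
    [[0,0,0],[0,0,0],0.6],
    [[0,0,0],[0,0,0],0.6]
  ]
}}

```text
clock: 13.2
tool_pos: [0.5255, -0.2028, 0.2449]
eef_rot: [0.543, 0.453, -0.543, 0.453]
contact_force: [-0.3, 0.1, -3.4]
opening: 0.132
```

```bash
python3 w.py
```

```text
t 13.2 panel-frame TCP mm [  8.63  -1.02 244.9 ] F [-0.27  0.05 -3.39] M [-0.044  0.07   0.021] open 11.6
tilt [ 0.02 -0.01  0.  ]
```

Emit:
{"fn": "drive_tool", "kwargs": {
  "deltas": [
    [[0,0,0],[0,-0.05,0],0.6],
    [[0,0,0],[0,-0.05,0],0.6],
    [[0,0,0],[0,0,0],0.6],
    [[0,0,0],[0,0,0],0.6]
  ]
}}

```text
clock: 13.53
tool_pos: [0.5245, -0.2026, 0.2449]
eef_rot: [0.543, 0.453, -0.543, 0.453]
contact_force: [0.5, -0.3, -1.8]
opening: 0.131
```

```bash
python3 w.py
```

```text
t 13.53 panel-frame TCP mm [  7.59  -1.03 244.9 ] F [ 0.55 -0.23 -1.78] M [-0.072  0.045  0.055] open 11.5
tilt [ 0.02 -0.01  0.  ]
```

Emit:
{"fn": "drive_tool", "kwargs": {
  "deltas": [
    [[0,0,0],[0,-0.05,0],0.6],
    [[0,0,0],[0,-0.05,0],0.6],
    [[0,0,0],[0,0,0],0.6],
    [[0,0,0],[0,0,0],0.6]
  ]
}}

```text
clock: 13.87
tool_pos: [0.5235, -0.2024, 0.2449]
eef_rot: [0.543, 0.453, -0.543, 0.453]
contact_force: [0.0, 0.6, -3.3]
opening: 0.131
```

```bash
python3 w.py
```

```text
t 13.87 panel-frame TCP mm [  6.61  -1.02 244.9 ] F [-0.06  0.56 -3.28] M [-0.12   0.041  0.004] open 11.5
tilt [ 0.02 -0.01  0.  ]
```

Emit:
{"fn": "drive_tool", "kwargs": {
  "deltas": [
    [[0,0,0],[0,-0.05,0],0.6],
    [[0,0,0],[0,-0.05,0],0.6],
    [[0,0,0],[0,0,0],0.6],
    [[0,0,0],[0,0,0],0.6]
  ]
}}

```text
clock: 14.2
tool_pos: [0.5228, -0.2023, 0.245]
eef_rot: [0.543, 0.453, -0.543, 0.453]
contact_force: [1.3, -0.5, -3.1]
opening: 0.134
```

```bash
python3 w.py
```

```text
t 14.2 panel-frame TCP mm [  5.92  -1.01 244.95] F [ 1.39 -0.22 -3.09] M [-0.051 -0.111 -0.022] open 11.8
tilt [ 0.02 -0.   -0.04]
```

Gentle panel contact at a reading of about 6 mm. I'll back off 2 mm and slide down.

Emit:
{"fn": "drive_tool", "kwargs": {
  "deltas": [
    [[0,0,0],[0,0.1,0],0.6],
    [[0,0,0],[0,0.12,0],0.6],
    [[0,0,0],[0.1,0,0],0.6],
    [[0,0,0],[0.1,0,0],0.6],
    [[0,0,0],[0.1,0,0],0.6],
    [[0,0,0],[0.1,0,0],0.6],
    [[0,0,0],[0,0,0],0.6],
    [[0,0,0],[0,0,0],0.6]
  ]
}}

```text
clock: 14.87
tool_pos: [0.5246, -0.2026, 0.2408]
eef_rot: [-0.543, -0.453, 0.543, -0.453]
contact_force: [0.4, -0.3, -2.6]
opening: 0.133
```

```bash
python3 w.py
```

```text
t 14.87 panel-frame TCP mm [  7.76  -1.01 240.78] F [ 0.4  -0.2  -2.58] M [-0.071  0.1    0.025] open 11.7
tilt [ 0.02 -0.01  0.02]
```

Emit:
{"fn": "drive_tool", "kwargs": {
  "deltas": [
    [[0,0,0],[0.1,0,0],0.6],
    [[0,0,0],[0.1,0,0],0.6],
    [[0,0,0],[0.1,0,0],0.6],
    [[0,0,0],[0.1,0,0],0.6],
    [[0,0,0],[0,0,0],0.6],
    [[0,0,0],[0,0,0],0.6]
  ]
}}

```text
clock: 15.37
tool_pos: [0.5247, -0.2026, 0.2368]
eef_rot: [-0.543, -0.453, 0.543, -0.453]
contact_force: [0.0, -0.1, -2.6]
opening: 0.133
```

```bash
python3 w.py
```

```text
t 15.37 panel-frame TCP mm [  7.8   -1.05 236.8 ] F [ 0.04 -0.13 -2.63] M [-0.119  0.096  0.01 ] open 11.7
tilt [ 0.02 -0.    0.01]
```

Emit:
{"fn": "drive_tool", "kwargs": {
  "deltas": [
    [[0,0,0],[0.1,0,0],0.6],
    [[0,0,0],[0.1,0,0],0.6],
    [[0,0,0],[0.1,0,0],0.6],
    [[0,0,0],[0.1,0,0],0.6],
    [[0,0,0],[0,0,0],0.6],
    [[0,0,0],[0,0,0],0.6]
  ]
}}

```text
clock: 15.87
tool_pos: [0.5247, -0.2026, 0.2328]
eef_rot: [-0.543, -0.453, 0.543, -0.453]
contact_force: [-0.7, -0.3, -2.9]
opening: 0.129
```

```bash
python3 w.py
```

```text
t 15.87 panel-frame TCP mm [  7.77  -1.01 232.8 ] F [-0.64 -0.37 -2.89] M [-0.109  0.033 -0.016] open 11.4
tilt [ 0.02 -0.01  0.01]
```

Emit:
{"fn": "drive_tool", "kwargs": {
  "deltas": [
    [[0,0,0],[0.1,0,0],0.6],
    [[0,0,0],[0.1,0,0],0.6],
    [[0,0,0],[0.1,0,0],0.6],
    [[0,0,0],[0.1,0,0],0.6],
    [[0,0,0],[0,0,0],0.6],
    [[0,0,0],[0,0,0],0.6]
  ]
}}

```text
clock: 16.37
tool_pos: [0.5247, -0.2026, 0.2288]
eef_rot: [-0.543, -0.453, 0.543, -0.453]
contact_force: [-1.0, 0.0, -2.9]
opening: 0.133
```

```bash
python3 w.py
```

```text
t 16.37 panel-frame TCP mm [  7.8   -1.02 228.8 ] F [-0.99 -0.16 -2.87] M [-0.108  0.084 -0.03 ] open 11.7
tilt [ 0.02 -0.01  0.01]
```

Emit:
{"fn": "drive_tool", "kwargs": {
  "deltas": [
    [[0,0,0],[0.1,0,0],0.6],
    [[0,0,0],[0.1,0,0],0.6],
    [[0,0,0],[0.1,0,0],0.6],
    [[0,0,0],[0.1,0,0],0.6],
    [[0,0,0],[0,0,0],0.6],
    [[0,0,0],[0,0,0],0.6]
  ]
}}

```text
clock: 16.87
tool_pos: [0.5249, -0.2026, 0.2248]
eef_rot: [0.543, 0.453, -0.543, 0.453]
contact_force: [0.2, -0.1, -3.4]
opening: 0.133
```

```bash
python3 w.py
```

```text
t 16.87 panel-frame TCP mm [  8.03  -1.02 224.85] F [ 0.25 -0.07 -3.36] M [-0.05  -0.187 -0.006] open 11.7
tilt [ 0.02 -0.   -0.02]
```

```bash
python3 w.py
python3 - <<'E'
from h import *
s=r.snapshot("side"); cv2.imwrite("pics/c6.png",crop(s,320,140,80,100,6)); cv2.imwrite("pics/t6.png",r.snapshot("top")["color"][:,:,::-1])
E
```

```text
t 16.87 panel-frame TCP mm [  8.03  -1.02 224.85] F [ 0.25 -0.07 -3.36] M [-0.05  -0.187 -0.006] open 11.7
tilt [ 0.02 -0.   -0.02]
```

View pics/c6.png

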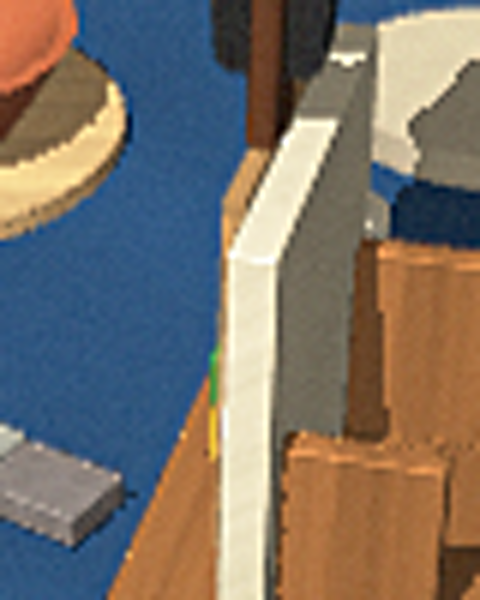

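Run:
```python
from h import *
from scipy.optimize import brentq
s=r.snapshot("side"); a=np.radians(-10.35); c,n=np.cos(a),np.sin(a)
def P(x,y,z): return [.5172+c*x-n*y,-.2002+n*x+c*y,z]
# slab near-front edge: intersect ray with plane local y=.059
def at(u,v,y):
    o,k=ray(s,320+u/6,140+v/6); W=lambda q:np.array([c*q[0]+n*q[1],-n*q[0]+c*q[1],q[2]])
    o=W(o-[.5172,-.2002,0]);k=W(k); return (o+k*(y-o[1])/k[1])*1e3
for nm,u,v,y in[("slab top near front",225,197,.059),("slab edge",223,260,.059),("slab edge",222,330,.059),("tile edge",212,360,.056),("tile edge",210,440,.056),("panel corner",231,258,.1),("panel edge",218,520,.1),("panel edge",227,350,.1)]: print(nm,at(u,v,y).round(1))
im=s["color"]
for row in (176,182,188,194,200,206,212): print(row,im[row,350:362].tolist())
```

```text
slab top near front [  9.7  59.  189.7]
slab edge [  9.8  59.  164.5]
slab edge [  9.4  59.  135.4]
tile edge [ 13.5  56.  120.1]
tile edge [13.4 56.  84.7]
panel corner [ -1.9 100.  189.4]
panel edge [ -0.1 100.   81.3]
panel edge [ -1.5 100.  153.3]
176 [[52, 92, 135], [49, 90, 133], [52, 92, 133], [55, 93, 133], [47, 87, 130], [42, 86, 136], [53, 83, 133], [227, 167, 96], [200, 150, 93], [195, 146, 89], [189, 159, 116], [251, 245, 218]]
182 [[46, 89, 132], [50, 90, 136], [50, 90, 135], [50, 88, 132], [47, 89, 131], [37, 85, 131], [61, 87, 128], [221, 166, 100], [255, 255, 255], [255, 255, 241], [250, 245, 222], [249, 242, 220]]
188 [[53, 90, 134], [52, 89, 130], [48, 85, 129], [52, 88, 130], [38, 85, 129], [38, 82, 132], [84, 102, 119], [206, 159, 102], [248, 243, 211], [237, 228, 195], [237, 227, 195], [238, 229, 198]]
194 [[49, 87, 130], [45, 83, 127], [52, 86, 129], [50, 88, 127], [50, 89, 130], [46, 87, 134], [126, 118, 103], [177, 145, 99], [252, 244, 215], [242, 232, 204], [241, 232, 203], [241, 233, 202]]
200 [[48, 87, 128], [47, 88, 128], [48, 86, 127], [46, 86, 131], [44, 86, 136], [59, 160, 78], [174, 155, 88], [222, 194, 158], [246, 238, 209], [239, 232, 198], [239, 229, 197], [239, 231, 200]]
206 [[45, 84, 126], [40, 86, 135], [90, 86, 102], [206, 125, 63], [186, 118, 67], [63, 143, 61], [181, 160, 98], [225, 201, 161], [243, 237, 209], [240, 231, 202], [241, 232, 203], [241, 231, 199]]
212 [[236, 177, 100], [184, 116, 60], [174, 108, 59], [174, 108, 67], [178, 115, 65], [241, 200, 43], [177, 135, 100], [245, 246, 237], [243, 236, 205], [240, 231, 203], [240, 231, 202], [239, 231, 198]]
```

Emit:
{"fn": "drive_tool", "kwargs": {
  "deltas": [
    [[0,0,0],[0,-0.05,0],0.6],
    [[0,0,0],[0,-0.05,0],0.6],
    [[0,0,0],[0,0,0],0.6],
    [[0,0,0],[0,0,0],0.6]
  ]
}}

```text
clock: 17.35
tool_pos: [0.5247, -0.2026, 0.2251]
eef_rot: [0.543, 0.452, -0.542, 0.454]
contact_force: [3.9, 0.3, -4.9]
opening: 0.137
```

```bash
python3 w.py
```

```text
t 17.35 panel-frame TCP mm [  7.81  -1.03 225.15] F [ 3.74  1.02 -4.87] M [-0.12  -0.933  0.005] open 12.1
tilt [ 0.03  0.01 -0.12]
```

Emit:
{"fn": "drive_tool", "kwargs": {
  "deltas": [
    [[0,0,0],[0,0.05,0],0.6],
    [[0,0,0],[0,0.1,0],0.6],
    [[0,0,0],[0,0.05,0],0.6],
    [[0,0,0],[0,0,0],0.6],
    [[0,0,0],[0,0,0],0.6]
  ]
}}

```text
clock: 17.77
tool_pos: [0.525, -0.2027, 0.2247]
eef_rot: [-0.543, -0.453, 0.543, -0.452]
contact_force: [0.6, 0.5, -2.6]
opening: 0.136
```

```bash
python3 w.py
```

```text
t 17.77 panel-frame TCP mm [  8.13  -1.06 224.7 ] F [ 0.48  0.63 -2.6 ] M [-0.063 -0.062 -0.008] open 12.0
tilt [ 0.02 -0.01  0.09]
```

Emit:
{"fn": "drive_tool", "kwargs": {
  "deltas": [
    [[0,0,0],[0,0,0],0.6],
    [[0,0,0],[0,0,0],0.6],
    [[0,0,0],[0,0,0],0.6]
  ]
}}

```text
clock: 18.02
tool_pos: [0.5252, -0.2027, 0.2247]
eef_rot: [-0.543, -0.453, 0.543, -0.453]
contact_force: [0.5, 0.6, -2.3]
opening: 0.13
```

```bash
python3 w.py
```

```text
t 18.02 panel-frame TCP mm [  8.28  -1.03 224.7 ] F [ 0.35  0.72 -2.27] M [-0.032  0.122  0.024] open 11.4
tilt [ 0.02 -0.01  0.07]
```

Emit:
{"fn": "drive_tool", "kwargs": {
  "deltas": [
    [[0,0,0],[0,0.05,0],0.6],
    [[0,0,0],[0,0,0],0.6],
    [[0,0,0],[0,0,0],0.6]
  ]
}}

```text
clock: 18.27
tool_pos: [0.5261, -0.2029, 0.2248]
eef_rot: [-0.543, -0.453, 0.543, -0.453]
contact_force: [0.3, 0.8, -3.4]
opening: 0.133
```

```bash
python3 w.py
```

```text
t 18.27 panel-frame TCP mm [  9.26  -1.01 224.84] F [ 0.13  0.8  -3.38] M [-0.086  0.03  -0.05 ] open 11.7
tilt [ 0.02 -0.01  0.02]
```

The handle's back stands 2 mm proud of the slab and had met the panel's top edge. At a reading of 9.3 mm the board is free, so I'll lower it the rest of the way.

Emit:
{"fn": "drive_tool", "kwargs": {
  "deltas": [
    [[0,0,0],[0.1,0,0],0.6],
    [[0,0,0],[0.1,0,0],0.6],
    [[0,0,0],[0.1,0,0],0.6],
    [[0,0,0],[0,0,0],0.6],
    [[0,0,0],[0,0,0],0.6]
  ]
}}

```text
clock: 18.68
tool_pos: [0.5261, -0.2029, 0.2218]
eef_rot: [-0.543, -0.453, 0.543, -0.453]
contact_force: [0.2, 0.0, -2.7]
opening: 0.134
```

```bash
python3 w.py
```

```text
t 18.68 panel-frame TCP mm [  9.25  -1.01 221.77] F [ 0.19  0.06 -2.74] M [-0.077  0.072 -0.03 ] open 11.8
tilt [ 0.02 -0.01  0.02]
```

Emit:
{"fn": "drive_tool", "kwargs": {
  "deltas": [
    [[0,0,0],[0.05,0,0],0.6],
    [[0,0,0],[0.05,0,0],0.6],
    [[0,0,0],[0.05,0,0],0.6],
    [[0,0,0],[0,0,0],0.6],
    [[0,0,0],[0,0,0],0.6]
  ]
}}

```text
clock: 19.1
tool_pos: [0.5262, -0.2029, 0.2204]
eef_rot: [0.543, 0.453, -0.543, 0.453]
contact_force: [0.6, -0.6, -3.1]
opening: 0.132
```

```bash
python3 w.py
```

```text
t 19.1 panel-frame TCP mm [  9.34  -1.05 220.38] F [ 0.71 -0.49 -3.05] M [-0.116  0.048  0.044] open 11.6
tilt [ 0.02 -0.01  0.  ]
```

Emit:
{"fn": "drive_tool", "kwargs": {
  "deltas": [
    [[0,0,0],[0.05,0,0],0.6],
    [[0,0,0],[0.05,0,0],0.6],
    [[0,0,0],[0,0,0],0.6],
    [[0,0,0],[0,0,0],0.6]
  ]
}}

```text
clock: 19.43
tool_pos: [0.5262, -0.2029, 0.2193]
eef_rot: [0.543, 0.453, -0.543, 0.453]
contact_force: [0.4, 0.1, -2.8]
opening: 0.133
```

```bash
python3 w.py
```

```text
t 19.43 panel-frame TCP mm [  9.32  -0.99 219.34] F [ 0.37  0.14 -2.8 ] M [-0.077  0.006  0.034] open 11.8
tilt [ 0.02 -0.01  0.01]
```

Emit:
{"fn": "drive_tool", "kwargs": {
  "deltas": [
    [[0,0,0],[0.05,0,0],0.6],
    [[0,0,0],[0.05,0,0],0.6],
    [[0,0,0],[0,0,0],0.6],
    [[0,0,0],[0,0,0],0.6]
  ]
}}

```text
clock: 19.77
tool_pos: [0.5262, -0.2028, 0.2183]
eef_rot: [0.543, 0.453, -0.543, 0.453]
contact_force: [0.6, 0.6, -2.4]
opening: 0.13
```

```bash
python3 w.py
```

```text
t 19.77 panel-frame TCP mm [  9.33  -0.99 218.35] F [ 0.46  0.65 -2.39] M [-0.09   0.031  0.023] open 11.4
tilt [ 0.03 -0.01  0.  ]
```

Emit:
{"fn": "drive_tool", "kwargs": {
  "deltas": [
    [[0,0,0],[0.05,0,0],0.6],
    [[0,0,0],[0.05,0,0],0.6],
    [[0,0,0],[0,0,0],0.6],
    [[0,0,0],[0,0,0],0.6]
  ]
}}

```text
clock: 20.1
tool_pos: [0.5263, -0.2029, 0.2176]
eef_rot: [0.543, 0.453, -0.543, 0.453]
contact_force: [-0.2, 0.9, -0.8]
opening: 0.136
```

```bash
python3 w.py
```

```text
t 20.1 panel-frame TCP mm [  9.47  -1.04 217.61] F [-0.4   0.87 -0.76] M [-0.062  0.201 -0.005] open 12.0
tilt [ 0.02 -0.   -0.02]
```

Emit:
{"fn": "drive_tool", "kwargs": {
  "deltas": [
    [[0,0,0],[0.05,0,0],0.6],
    [[0,0,0],[0.03,0,0],0.6],
    [[0,0,0],[0,0,0],0.6],
    [[0,0,0],[0,0,0],0.6]
  ]
}}

```text
clock: 20.43
tool_pos: [0.5264, -0.203, 0.2174]
eef_rot: [0.543, 0.453, -0.543, 0.453]
contact_force: [-0.8, 0.2, 5.4]
opening: 0.134
```

```bash
python3 w.py
```

```text
t 20.43 panel-frame TCP mm [  9.54  -1.1  217.35] F [-0.8   0.09  5.37] M [0.012 0.466 0.011] open 11.8
tilt [ 0.02 -0.   -0.05]
```

The force reversed to +5 N, so the slot top is resting on the shank. I'll relieve the load, ease 1 mm toward the panel and open slowly.

Emit:
{"fn": "drive_tool", "kwargs": {
  "deltas": [
    [[0,0,0],[-0.07,-0.05,0],0.6],
    [[0,0,0],[0,-0.05,0],0.6],
    [[0,0,0],[0,0,0],0.6],
    [[0,0,0],[0,0,0],0.6]
  ],
  "force": 10
}}

```text
clock: 20.77
tool_pos: [0.5259, -0.2029, 0.2175]
eef_rot: [0.543, 0.453, -0.543, 0.453]
contact_force: [1.8, -0.7, 0.8]
opening: 0.135
```

```bash
python3 w.py
python3 - <<'E'
from h import *
s=r.snapshot("side"); cv2.imwrite("pics/c7.png",crop(s,320,140,80,100,6))
E
```

```text
t 20.77 panel-frame TCP mm [  9.03  -1.08 217.48] F [ 1.89 -0.32  0.79] M [-0.048 -0.214  0.004] open 11.9
tilt [ 0.02  0.01 -0.09]
```

View pics/c7.png

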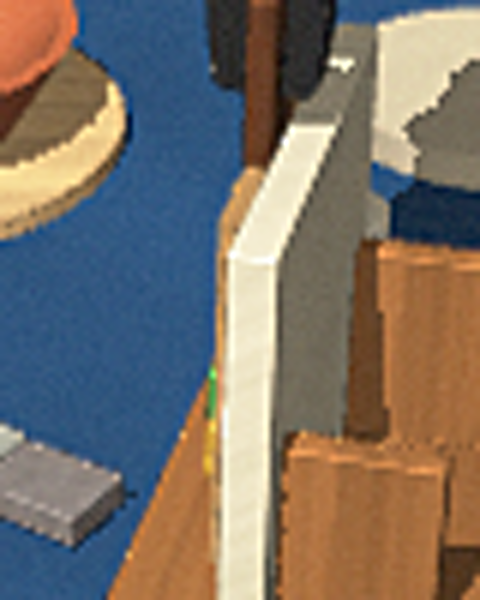

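The board lies close to the panel and the screw carries its weight (Fz is about 0.8 N, against −3 N hanging free). I'll release it slowly.

Emit:
{"fn": "drive_tool", "kwargs": {
  "deltas": [
    [[0,0,0],[0,0,0],1.2],
    [[0,0,0],[0,0,0],1.3],
    [[0,0,0],[0,0,0],1.4],
    [[0,0,0],[0,0,0],1.5],
    [[0,0,0],[0,0,0],1.6],
    [[0,0,0],[0,0,0],1.8],
    [[0,0,0],[0,0,0],2.1],
    [[0,0,0],[0,0,0],2.5],
    [[0,0,0],[0,0,0],3.0],
    [[0,0,0],[0,0,0],3.5],
    [[0,0,0],[0,0,0],4],
    [[0,0,0],[0,0,0],4]
  ]
}}

```text
clock: 21.82
tool_pos: [0.5252, -0.2027, 0.2173]
eef_rot: [0.543, 0.453, -0.543, 0.453]
contact_force: [-0.7, -0.2, 0.6]
opening: 0.451
```

```bash
python3 w.py
python3 - <<'E'
from h import *
s=r.snapshot("side"); cv2.imwrite("pics/c8.png",crop(s,320,130,80,100,6))
E
```

```text
t 21.82 panel-frame TCP mm [  8.34  -1.04 217.3 ] F [-0.67 -0.35  0.64] M [-0.077  0.024 -0.01 ] open 39.8
tilt [ 0.02 -0.    0.  ]
```

View pics/c8.png

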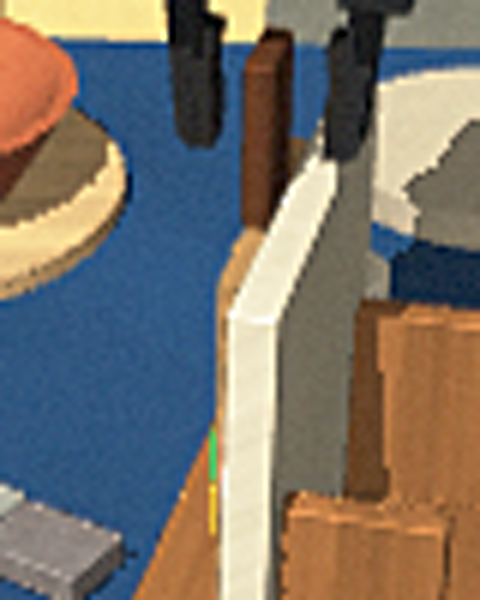

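The board hangs on its own, clear of both fingers. I'll go straight up.

Emit:
{"fn": "drive_tool", "kwargs": {
  "deltas": [
    [[0,0,0],[-0.5,0,0],4],
    [[0,0,0],[-1,0,0],4],
    [[0,0,0],[-1.5,0,0],4],
    [[0,0,0],[-2,0,0],4],
    [[0,0,0],[-2,0,0],4],
    [[0,0,0],[-2,0,0],4],
    [[0,0,0],[-2,0,0],4],
    [[0,0,0],[-1,0,0],4],
    [[0,0,0],[0,0,0],4],
    [[0,0,0],[0,0,0],4]
  ]
}}

```text
clock: 22.7
tool_pos: [0.5254, -0.2028, 0.3382]
eef_rot: [0.543, 0.452, -0.543, 0.453]
contact_force: [-0.2, 0.3, -0.3]
opening: 0.455
```

Emit:
{"fn": "drive_tool", "kwargs": {
  "deltas": [
    [[0,0,0],[0,0,-1],4],
    [[0,0,0],[0,0,-2],4],
    [[0,0,0],[0,0,-3],4],
    [[0,0,0],[0,0,-3],4],
    [[0,0,0],[0,0,-3],4],
    [[0,0,0],[0,0,-3],4],
    [[0,0,0],[0,0,-3],4],
    [[0,0,0],[0,0,-3],4],
    [[0,0,0],[0,0,-3],4],
    [[0,0,0],[0,0,-2],4],
    [[0,0,0],[0,0,-1],4],
    [[0,0,0],[0,0,0],4]
  ]
}}

```text
clock: 23.7
tool_pos: [0.5731, 0.0665, 0.3362]
eef_rot: [-0.542, -0.455, 0.542, -0.454]
contact_force: [-0.2, -0.3, -0.6]
opening: 0.453
```

```bash
python3 w.py
python3 - <<'E'
from h import *
t=r.snapshot("top"); s=r.snapshot("side"); a=crop(t,325,170,100,75,4); b=crop(s,325,135,100,100,4)
cv2.imwrite("pics/c9.png",np.hstack([np.vstack([a,np.zeros((100,400,3),np.uint8)]),b]))
E
```

```text
t 23.7 panel-frame TCP mm [  7.07 272.43 336.16] F [-0.1  -0.32 -0.61] M [-0.038  0.094  0.068] open 39.9
tilt [ 0.32 -0.06  0.13]
```

View pics/c9.png

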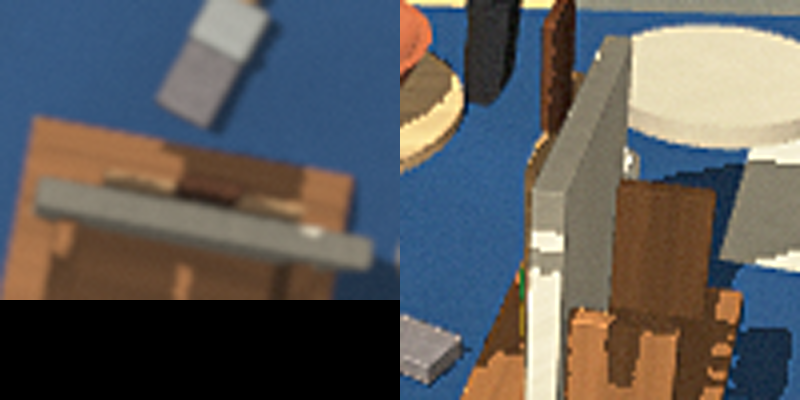

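Emit:
{"fn": "drive_tool", "kwargs": {
  "deltas": [
    [[0,0,0],[0,0,0],4],
    [[0,0,0],[0,0,0],4],
    [[0,0,0],[0,0,0],4],
    [[0,0,0],[0,0,0],4],
    [[0,0,0],[0,0,0],4],
    [[0,0,0],[0,0,0],4],
    [[0,0,0],[0,0,0],4],
    [[0,0,0],[0,0,0],4]
  ]
}}

```text
clock: 24.47
tool_pos: [0.5736, 0.0629, 0.3373]
eef_rot: [0.543, 0.453, -0.543, 0.453]
contact_force: [0.1, 0.1, -0.5]
opening: 0.456
```

Run:
```python
from h import *
t=r.snapshot("top"); s=r.snapshot("side")
t0=cv2.imread("pics/top0.png")[:,:,::-1]
print("side board change",np.abs(crop(s,325,135,100,100,4).astype(int)-cv2.imread("pics/c9.png")[:,400:]).mean())
for n,(x,y,w,h) in dict(jar=(422,222,30,28),bowl=(198,155,40,36),brush=(360,140,45,62)).items():
    a,b=[cv2.cvtColor(np.ascontiguousarray(i[y:y+h,x:x+w]),cv2.COLOR_RGB2GRAY).astype(np.float32) for i in(t0,t["color"])]
    print(n,"diff",np.abs(a-b).mean().round(1),"shift",cv2.phaseCorrelate(a,b))
r.finish_job()
```

```text
side board change 3.5113125
jar diff 5.0 shift ((-0.014361309499335562, -0.29929664375192466), 0.8965722931755914)
bowl diff 23.6 shift ((0.8875252020998978, 2.6270679992109454), 0.04311450719833374)
brush diff 4.0 shift ((0.5569749624923297, 0.037504767991570986), 1.0145608892043432)
the job is handed in; nothing more can be done
```

I lifted the board from its stand by the handle and passed the keyhole over the screw head. I then slid it down about 27 mm until the screw took its weight, released it, backed away and handed in at about 25 s, well inside the 67 s limit.

- **Contact forces:** the head passed through the hole with no felt contact. The strongest sideways touch was about 4 N, when the handle's back met the panel's top edge during the slide. Seating the slot on the screw read about 5 N upward.
- **Hang:** the last pictures show the board against the panel with tiles outward and the gripper well clear. It did not visibly move afterwards. I could not see the board's tilt within the panel's plane directly, only that its top edge looked parallel to the panel in the top view.
- **Jar and brush:** they match the first picture to within about 0.6 px.
- **Bowl:** the automatic comparison gave no usable match (correlation only 0.04), perhaps because the arm or its shadow was over it. The tool's path stayed away from the bowl and no unexpected force showed, but I have no final picture confirming it stayed put.

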